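# Sort the amplifier spares into their fitted trays

## Task

Put the four loose amplifier parts into their trays: the transformer, the heat sink, the can capacitor and the tuning knob each go into the tray whose shape and size fit it, lying flat on the tray floor inside the rim and standing upright as they do now. Lift and set them down gently, without dropping them or tipping any over, and leave the solder reel and the screwdriver where they are.

Things in the scene. Friction and masses are not known exactly. Their poses are not given: they have to be found in the camera images.
- transformer: Loose mains transformer, upright, 0.3 to 0.5 kg: dark steel core block 66 (x) by 28 (y) by 50 (z) mm, and a copper coil that bulges from its broad sides: 42 (x) by 46 (y) mm, from 6 to 40 mm above the underside, flat sides to grip across y, 46 mm apart. Origin: centre of the underside; x along the long side, z up. A half turn about z makes no difference.
- heatsink: Loose aluminium heat sink, 100 (x) by 36 (y) by 32 (z) mm, about 0.1 to 0.17 kg: a base plate 6 mm thick with six upright fins running along x, fins up; the outer faces are flat, 36 mm apart across y. Origin: centre of the underside; x along its length, z up. A half turn about z makes no difference.
- capacitor: Loose can capacitor standing upright, black cylinder 35 mm in diameter, 52 mm tall, with a silver top, 0.06 to 0.1 kg. Origin: centre of the underside; z up. Its turn about z does not matter.
- dial: Loose large tuning knob lying flat, black fluted cylinder 54 mm in diameter, 28 mm tall, with a silver disc and a black pointer on top, 0.07 to 0.12 kg. Origin: centre of the underside; z up. Its turn about z does not matter.
- tray_transformer: Tray for the transformer: broad rectangle, inside 82 (x) by 62 (y) mm, outside 92 by 72 mm. Its x axis is its long direction. Fixed, plastic, white rim, grey floor; floor 2 mm thick, rim top 6 mm above the bench. The rim is close to the seated part: fingers lower than 7 mm above the bench would meet it. Origin: centre of the underside, at bench height; z up.
- tray_heatsink: Tray for the heat sink: long narrow rectangle, inside 116 (x) by 52 (y) mm, outside 126 by 62 mm. Its x axis is its long direction. Fixed, plastic, white rim, grey floor; floor 2 mm thick, rim top 6 mm above the bench. The rim is close to the seated part: fingers lower than 7 mm above the bench would meet it. Origin: centre of the underside, at bench height; z up.
- tray_capacitor: Tray for the capacitor: the smaller round tray, inside diameter 51 mm, outside 61 mm. Fixed, plastic, white rim, grey floor; floor 2 mm thick, rim top 6 mm above the bench. The rim is close to the seated part: fingers lower than 7 mm above the bench would meet it. Origin: centre of the underside, at bench height; z up.
- tray_dial: Tray for the tuning knob: the larger round tray, inside diameter 70 mm, outside 80 mm. Fixed, plastic, white rim, grey floor; floor 2 mm thick, rim top 6 mm above the bench. The rim is close to the seated part: fingers lower than 7 mm above the bench would meet it. Origin: centre of the underside, at bench height; z up.
- solder_reel: Bystander, to be left alone: loose reel of solder standing on its flange beyond the work as seen from the robot, 60 mm in diameter, 38 mm tall. Origin: centre of the underside.
- screwdriver: Bystander, to be left alone: loose screwdriver with an orange handle, about 190 mm long, lying crosswise beyond the work as seen from the robot. Origin: on the bench under its middle; x along its length, towards the tip.
Mind the look-alikes: they are no part of the job. Leave any yellow look-alike of the transformer alone.

How it is judged:
By the outcome, as a careful person would: the job done as asked, in the order asked, and still so for the second after the job is handed in, with the robot touching nothing.
It also fails if it takes over 122 s, if anything falls off the work surface, if the arm or the gripper's body presses on something with over 40 N, if the wrist force passes 120 N, or if a joint passes its speed limit or range.

## Robot

A 6-joint arm with a two-finger parallel gripper is mounted at the origin on the work surface. World frame = base frame: x ahead of the robot, y to its left, z up, the work surface at z = 0. Lengths are in m, angles in rad, forces in N, time in s.
With the tool pointing down it reaches from about 0.35 to 0.975 m from the base axis. Payload 4.9 kg.
Tool frame: the origin (TCP) lies at the very end of the fingers, on their centre line; the grasp point (between the pads) lies 19 mm behind it (ctrl.grasp_offset is the distance from the TCP to the grasp point, in m); z points along the fingers, y is the line along which they close (so a half turn about z gives the same grasp; the last joint's range is limited). The gripper opens to 85 mm and grips with 20 to 120 N. Pads are 22 mm wide; open, the fingers measure 114 mm over their backs; the gripper's body (76 mm by 85 mm) begins 54 mm behind the grasp point. The pads swing forward as they close: fully open they stand 13 mm farther back than shut.
Start: joints at [1.204, 0.053, 1.613, -0, 1.476, -0.119], TCP at [0.153, 0.606, 0.231] pointing down, gripper open.
Joint ranges: [-3.01, 3.01], [-1.01, 2.22], [0.06, 2.58], [-1.02, 4.17], [0.09, 2.62], [-3.14, 3.14]. Speed limits (rad/s): [2.57, 2.57, 3.14, 3.14, 3.14, 3.14].

## Interface

Orientations are given as a rotation vector (axis times angle).
In Python, from station import ctrl, optics gives the robot as it stands.
- The arm moves only by the shell command python3 -m handwheel 'ROWS' [OPENING] [FORCE]. ROWS is JSON, a list of rows, each an object of numbers: "tx", "ty", "tz": the shift along the tool's x, y, z in mm; "roll": the turn about the tool's z in rad. A call has 1 to 12 rows; each row shifts and turns the commanded pose from where the row before left it, along the tool's axes as they then stand; what a row does not reach is not made up. A row lasts 1/12 s, in which the tool goes at most 41.7 mm and 7.16 degrees, less where a joint would pass 70% of its speed; a pose out of reach is approached as far as the arm can. A call with a gripper value outside its range is refused whole. OPENING is the finger opening in mm, from 0 to 85.4, set as the call begins (- or left out, the last holds). The fingers move at their own pace and stop on an object; FORCE is the grip in N (left out, the last holds). Time passes only in rows, so rows that do not move let the fingers close. It gives the time, the measured TCP pose, the force, the opening and the grip force at its end, in the units of the state.
- ctrl.get_obs(): the state, without advancing time (a new reading comes with each control period).
- optics.get_image(name): name is "scene" or "top" or "wrist"; returns (picture, depth): 480x640x3 uint8, red, green, blue; 480x640 float32, m along the optical axis (not along the pixel's ray), 0 where there is no reading.
- optics.camera_params(name): a dict with "mtx" (3x3 intrinsics, pixels), "extrinsics" (4x4, takes a point from camera to world coordinates); the wrist camera has in their place "tool_from_camera" (4x4, takes a point from camera to tool coordinates, whose origin is the TCP and whose axes are the flange's). Camera axes: x right, y down, z forward; pixel columns grow to the right and rows downward; lengths in m; the calibration is good to about 2 mm. A picture is of the moment at which its call begins: read the wrist's pose just before it. camera_params takes no time and is no camera call.
- ctrl.finish_job(): hands the job in; it is judged then, once.
The state is a dict: "t": time; "q": joint angles; "dq": joint speeds; "effort": joint torques, N m; "tool_pos": TCP position; "tool_rot": TCP orientation; "contact_force": force on the tool from outside, world axes, zero at the start; "wrist_torque": the same for the moment, N m; "opening": finger opening in m; "grip_force": force on a finger pad.
Only numpy, scipy, OpenCV 4.12 (cv2) and the standard library are available. Lean on these libraries where they do the work, as an engineer would, in place of code of your own. Each camera call takes 0.05 s, during which the arm holds its last target. There are 200 camera calls.

## Working session

There is one attempt and no reset: what is moved stays moved. The work goes in short steps, Python scripts to look and compute and a shell command to move; the robot and the scene stay as the last step left them, time stands still between calls to the robot, and variables do not carry over. Pictures are saved under pics/ and viewed, at most 14 in all, crops included, and the job is handed in when it is done.

```bash
ls; mkdir -p pics; python3 - <<'E'
from station import ctrl, optics
import cv2,numpy as np
for n in ["scene","top"]:
    p,d=optics.get_image(n); cv2.imwrite(f"pics/{n}0.png",p[:,:,::-1]); np.savez(f"pics/{n}0.npz",p=p,d=d)
    c=optics.camera_params(n); print(n,np.round(c["mtx"],1).tolist(),np.round(c["extrinsics"],3).tolist(),(d>0).mean())
o=ctrl.get_obs(); print(o)
print(optics.camera_params("wrist"))
E
```

```text
pics
scene [[474.0, 0.0, 305.0], [0.0, 474.0, 250.4], [0.0, 0.0, 1.0]] [[-0.845, 0.338, -0.414, 0.937], [0.534, 0.517, -0.669, 0.53], [-0.012, -0.787, -0.617, 0.539], [0.0, 0.0, 0.0, 1.0]] 0.9958723958333333
top [[609.9, 0.0, 320.3], [0.0, 609.9, 248.1], [0.0, 0.0, 1.0]] [[0.01, -0.995, 0.102, 0.481], [-1.0, -0.008, 0.02, -0.023], [-0.019, -0.102, -0.995, 1.028], [0.0, 0.0, 0.0, 1.0]] 0.9959342447916667
{'t': 0.1, 'q': array([ 1.20397022e+00,  5.32950304e-02,  1.61415694e+00, -2.81687687e-06,
        1.47600335e+00, -1.19016067e-01]), 'dq': array([-0.00013246, -0.00010638, -0.00520151,  0.00039843, -0.00403275,
       -0.00156103]), 'effort': array([ 3.08963881e-04, -3.94901383e+01, -3.71363282e+01, -1.28814095e-04,
        3.92221598e-03, -6.76325598e-06]), 'tool_pos': array([0.1531071 , 0.60537412, 0.23018321]), 'tool_rot': array([-3.88208237e-01, -3.11706478e+00,  2.84062772e-03]), 'contact_force': array([-0.30539123, -0.26568929,  0.35042798]), 'wrist_torque': array([0.010721  , 0.0054299 , 0.01746253]), 'grip_force': 0.0, 'opening': 0.08550687886080788}
{'mtx': array([[379.46710862,   0.        , 317.17154104],
       [  0.        , 379.46710862, 243.0028702 ],
       [  0.        ,   0.        ,   1.        ]]), 'tool_from_camera': array([[ 7.43713517e-04, -9.66195265e-01, -2.57810311e-01,
         6.56926662e-02],
       [ 9.99999559e-01,  5.70708902e-04,  7.45885410e-04,
         9.78362251e-05],
       [-5.73536312e-04, -2.57810752e-01,  9.66195264e-01,
        -1.41749061e-01],
       [ 0.00000000e+00,  0.00000000e+00,  0.00000000e+00,
         1.00000000e+00]])}
```

View pics/top0.png

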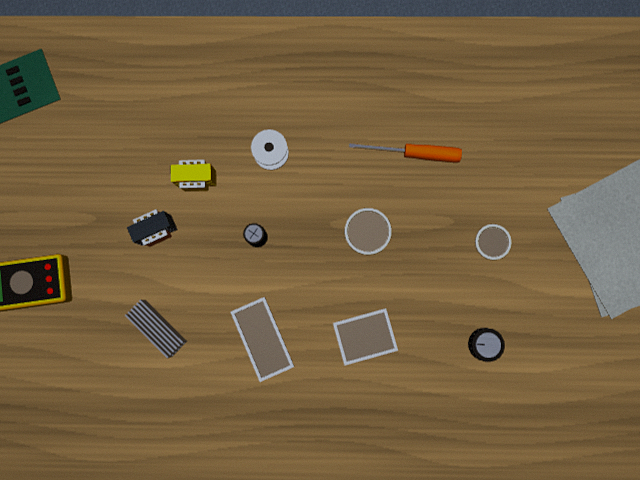

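View pics/scene0.png

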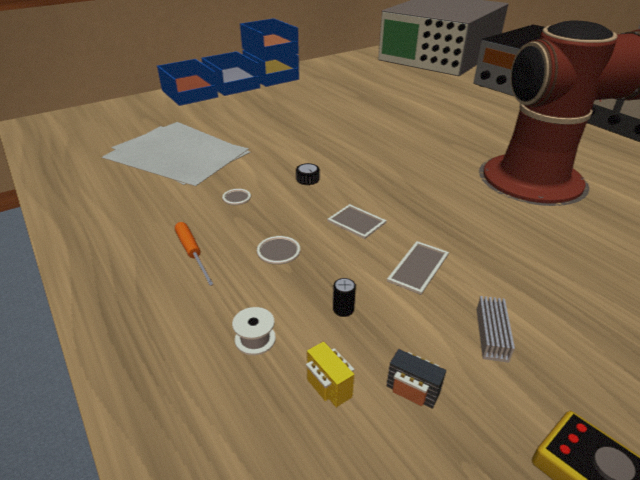

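Top view: candidates for the transformer are the black/dark-core block (150,228) and the yellow look-alike (192,174). I choose the black one. The heat sink is at (155,328), the capacitor (255,235) and the dial (487,344); the reel (269,148) is white and belongs to the bystanders. Trays are transformer (365,337), heat sink (262,340), capacitor (small round, 493,242) and dial (large round, 368,231). The scene view agrees, with transformer at (416,378), yellow one at (330,373) and copper visible on the dark one.

```bash
cat > h.py <<'E'
import numpy as np,cv2
from station import optics
C={n:optics.camera_params(n) for n in ("top","scene")}
def ray(n,uv,E=None):
    K=C[n]["mtx"];E=C[n]["extrinsics"] if E is None else E
    d=np.c_[(np.asarray(uv,float).reshape(-1,2)-K[[0,1],[2,2]])/K[0,0],np.ones(np.size(uv)//2)]
    return E[:3,3],d@E[:3,:3].T
def plane(n,uv,z):
    o,d=ray(n,uv); return (o+d*((z-o[2])/d[:,2])[:,None])
def cloud(n,d):
    v,u=np.mgrid[:480,:640]; o,r=ray(n,np.c_[u.ravel(),v.ravel()])
    return (o+r*d.reshape(-1,1)).reshape(480,640,3)
def tri(uv1,uv2):
    o1,d1=ray("top",uv1);o2,d2=ray("scene",uv2);d1=d1[0];d2=d2[0]
    s=np.linalg.lstsq(np.c_[d1,-d2],o2-o1,rcond=None)[0]
    a,b=o1+s[0]*d1,o2+s[1]*d2
    return (a+b)/2,np.linalg.norm(a-b)
def rect(xy):
    (cx,cy),(w,h),a=cv2.minAreaRect(np.float32(xy*1000))
    if w<h: w,h,a=h,w,a+90
    return np.round([cx,cy,w,h,(a+90)%180-90],1)
E
cat > m.py <<'E'
from h import *
import sys
S={n:np.load(f"pics/{n}0.npz") for n in C}
W={n:cloud(n,S[n]["d"]) for n in C}
for n in C:
    b=W[n][...,2]; print(n,"bench z mm",np.median(b[np.abs(b)<.02])*1000)
seeds=dict(transformer=(150,228),yellow=(192,174),heatsink=(155,328),capacitor=(255,235),dial=(487,344),reel=(269,148))
for k,(u,v) in seeds.items():
    r=np.zeros((480,640),bool); r[v-38:v+38,u-38:u+38]=1
    m=(r&(W["top"][...,2]>.010)).astype(np.uint8)
    _,L=cv2.connectedComponents(m); m=L==L[v,u]
    P=W["top"][m]; top=np.percentile(P[:,2],90); T=P[P[:,2]>top-.006]
    xy=T[:,:2].mean(0); Q=W["scene"].reshape(-1,3); Q=Q[np.linalg.norm(Q[:,:2]-xy,axis=1)<.03]
    print(k,"top mm",round(top*1000,1),"scene-view top",round(np.percentile(Q[:,2],97)*1000,1),"rect(cx,cy,w,h,deg)",rect(T[:,:2]),"circ",np.round(np.array(cv2.minEnclosingCircle(np.float32(T[:,:2]*1000))[0]),1),"all",rect(P[:,:2]))
tr=dict(tray_transformer=[(365,337),(357,220)],tray_heatsink=[(262,340),(419,266)],tray_capacitor=[(493,242),(236,196)],tray_dial=[(368,231),(279,250)])
for k,s in tr.items():
    c={}
    for n,(u,v) in zip(("top","scene"),s):
        hsv=cv2.cvtColor(S[n]["p"],cv2.COLOR_RGB2HSV); m=((hsv[...,1]<60)&(hsv[...,2]>120)).astype(np.uint8)
        r=np.zeros_like(m); R=52; r[max(v-R,0):v+R,u-R:u+R]=1; m&=r
        cs,_=cv2.findContours(m,cv2.RETR_EXTERNAL,cv2.CHAIN_APPROX_NONE)
        q=[x for x in cs if cv2.pointPolygonTest(x,(u,v),False)>0][0]
        q=q[:,0,:]; c[n]=q; p=plane(n,q,.006); 
        print(k,n,rect(p[:,:2]),"depth rim z",np.round(np.percentile(W[n][m>0][:,2],50)*1000,1))
    cen={n:np.array([cv2.moments(c[n])["m10"],cv2.moments(c[n])["m01"]])/cv2.moments(c[n])["m00"] for n in c}
    p,e=tri(cen["top"],cen["scene"]); print("   tri mm",np.round(p*1000,1),"gap",round(e*1000,1), "floor z",[np.round(np.median(W[n][int(cen[n][1])-3:int(cen[n][1])+4,int(cen[n][0])-3:int(cen[n][0])+4,2])*1000,1) for n in c])
E
python3 m.py
python3 -c "
import cv2;p=cv2.imread('pics/top0.png');cv2.imwrite('pics/crop1.png',cv2.resize(p[130:370,100:300],None,fx=2.5,fy=2.5,interpolation=2))"
```

```text
top bench z mm -0.8839454416661452
scene bench z mm -0.4215307925456435
transformer top mm 50.9 scene-view top 50.8 rect(cx,cy,w,h,deg) [568.1 138.5 360.3  63.5  71.7] circ [547.4 145.4] all [568.5 138.4 360.3  65.3  71.8]
yellow top mm 50.8 scene-view top 50.9 rect(cx,cy,w,h,deg) [615.1  97.9 354.6  61.6  51.8] circ [598.4 111. ] all [615.4  97.6 354.5  63.2  52. ]
heatsink top mm 30.9 scene-view top 30.6 rect(cx,cy,w,h,deg) [443.2 148.3 338.   91.1  87.5] circ [475.9 146.9] all [443.  148.4 338.   91.9  87.4]
capacitor top mm 53.4 scene-view top 52.9 rect(cx,cy,w,h,deg) [543.4  53.2 192.8  34.3  40.6] circ [547.1  48.4] all [554.6  42.5 192.9  34.6  51.8]
dial top mm 29.5 scene-view top 29.3 rect(cx,cy,w,h,deg) [ 463.5 -165.7  283.6   53.1   72.3] circ [ 452.5 -162.1] all [ 463.4 -165.7  283.6   53.6   72.2]
reel top mm 39.3 scene-view top 39.2 rect(cx,cy,w,h,deg) [636.2  24.9 318.6  58.9  27.5] circ [630.3  35.6] all [636.2  24.9 318.6  58.9  27.5]
tray_transformer top [439.3 -77.7  92.8  72.8 -73.9] depth rim z 4.4
tray_transformer scene [442.2 -75.6  95.4  77.  -74.2] depth rim z 4.9
   tri mm [439.1 -78.1   2.3] gap 0.3 floor z [np.float64(1.3), np.float64(1.1)]
tray_heatsink top [433.4  93.8 126.5  62.7  24.3] depth rim z 4.7
tray_heatsink scene [436.4  95.6 130.7  64.   24.2] depth rim z 4.7
   tri mm [ 4.333e+02  9.360e+01 -1.000e-01] gap 1.9 floor z [np.float64(0.8), np.float64(1.3)]
tray_capacitor top [ 5.993e+02 -2.926e+02  5.910e+01  5.860e+01  4.000e-01] depth rim z 3.9
tray_capacitor scene [ 603.1 -287.5   61.3   60.8  -33.5] depth rim z 3.6
   tri mm [ 600.  -293.2    2.5] gap 0.8 floor z [np.float64(1.3), np.float64(2.0)]
tray_dial top [ 6.155e+02 -8.240e+01  7.820e+01  7.750e+01  4.000e-01] depth rim z 2.7
tray_dial scene [618.8 -78.8  80.8  77.6  58.3] depth rim z 4.5
   tri mm [616.4 -82.1   2.1] gap 0.6 floor z [np.float64(1.6), np.float64(2.2)]
```

View pics/crop1.png

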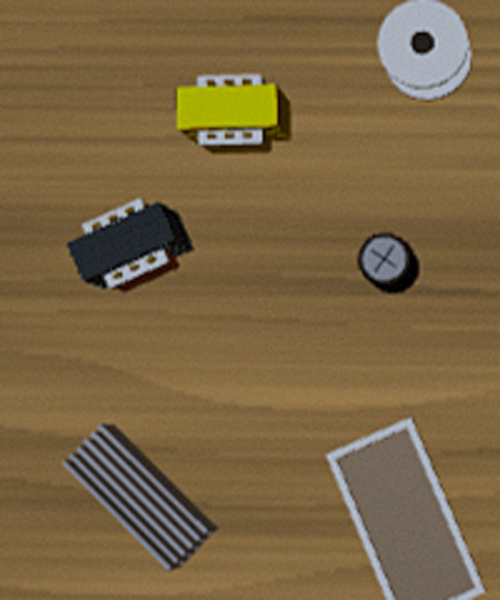

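The crop shows the dark transformer (120,245 in the crop, copper at its lower side) clearly apart from the yellow one (228,107), and the heat sink at (140,497) and the capacitor at (385,260). Single outlier depth pixels spoilt the part rectangles, so I'll clean them up.

```bash
cat > m2.py <<'E'
from h import *
S={n:np.load(f"pics/{n}0.npz") for n in C}
W={n:cloud(n,cv2.medianBlur(S[n]["d"],3)) for n in C}
H=dict(transformer=((150,228),.0505),heatsink=((155,328),.0308),capacitor=((255,235),.0528),dial=((487,344),.0292))
for k,((u,v),h) in H.items():
    out=[]
    cen={}
    for n in C:
        P=W[n]; 
        if n=="top": xy=P[v,u,:2]
        z=P[...,2]; m=((abs(z-h)<.004)&(np.linalg.norm(P[...,:2]-xy,axis=2)<.07)).astype(np.uint8)
        if k=="heatsink": m=cv2.morphologyEx(m,cv2.MORPH_CLOSE,np.ones((3,3)))
        _,L,st,cc=cv2.connectedComponentsWithStats(m); i=1+np.argmax(st[1:,4]); m=(L==i)
        cs=max(cv2.findContours(m.astype(np.uint8),0,1)[0],key=len)[:,0,:]; hz=np.median(z[m])
        q=plane(n,cs,hz)
        M=cv2.moments(cs);cen[n]=np.array([M["m10"],M["m01"]])/M["m00"]
        print(k,n,"z",round(hz*1000,1),"rect",rect(q[:,:2]),"cen",np.round(plane(n,cen[n],hz)[0,:2]*1000,1))
    p,e=tri(cen["top"],cen["scene"]);print("   tri",np.round(p*1000,1),round(e*1000,1))
from station import ctrl
from scipy.spatial.transform import Rotation as R
print(np.round(R.from_rotvec(ctrl.get_obs()["tool_rot"]).as_matrix(),3))
E
python3 m2.py
```

```text
transformer top z 49.0 rect [614.1 277.4  66.3  28.6 -64.9] cen [614.1 277.6]
transformer scene z 49.4 rect [616.2 279.9  66.1  29.9 -65. ] cen [616. 281.]
   tri [614.1 278.9  46. ] 1.1
heatsink top z 27.5 rect [448.5 268.2  98.4  36.5  46.9] cen [448.4 269. ]
heatsink scene z 27.8 rect [449.3 269.5 101.3  36.8  46.9] cen [451.8 272.5]
   tri [448.1 270.3  23.7] 0.5
capacitor top z 51.3 rect [604.  104.7  33.3  32.1 -25.3] cen [603.6 104.8]
capacitor scene z 51.8 rect [605.9 108.1  35.3  33.2  21.7] cen [606.  108.1]
   tri [603.8 105.2  48.5] 0.2
dial top z 27.3 rect [ 428.7 -274.4   51.2   49.8   -1.1] cen [ 428.6 -274.6]
dial scene z 27.8 rect [ 429.4 -272.5   51.2   49.4   56.5] cen [ 430.6 -271. ]
   tri [ 428.3 -274.9   25.4] 0.4
[[-0.969  0.245 -0.001]
 [ 0.245  0.969 -0.002]
 [ 0.    -0.002 -1.   ]]
```

Measured heights agree with the text, so I average the two views: transformer (615,278.5,-65°), heat sink (449,270,47°), capacitor (604.5,106.5), dial (429,-273.5). Trays: (440.5,-77,-74°), (435,94.5,24.3°), (601,-291), (617,-81).

```bash
cat > go.py <<'E'
import sys,numpy as np
from station import ctrl
from scipy.spatial.transform import Rotation as R
# usage: x y(mm) [closing heading deg] : prints roll, then shifts in tool axes after that roll
o=ctrl.get_obs(); M=R.from_rotvec(o["tool_rot"]).as_matrix(); p=o["tool_pos"]*1000
hd=np.degrees(np.arctan2(M[1,1],M[0,1]))
print("t",round(o["t"],2),"p",np.round(p,1),"heading",round(hd,2),"tilt z",np.round(M[:,2],4),"open",round(o["opening"]*1000,1),"grip",round(o["grip_force"],1),"F",np.round(o["contact_force"],1),"q",np.round(o["q"],2))
if len(sys.argv)>2:
    x,y=map(float,sys.argv[1:3]); roll=0
    if len(sys.argv)>3: roll=np.radians((hd-float(sys.argv[3])+90)%180-90)
    N=M@R.from_rotvec([0,0,roll]).as_matrix()
    print("roll",round(roll,3),"then tool shift at same height",np.round(N.T@np.array([x-p[0],y-p[1],0]),1))
E
python3 go.py 615 278.5 25
```

```text
t 0.1 p [153.1 605.4 230.2] heading 75.8 tilt z [-7.0e-04 -1.7e-03 -1.0e+00] open 85.5 grip 0.0 F [-0.3 -0.3  0.4] q [ 1.2   0.05  1.61 -0.    1.48 -0.12]
roll 0.887 then tool shift at same height [-4.915e+02  2.805e+02  3.000e-01]
```

```bash
python3 -m handwheel '[{"roll":0.111},{"roll":0.111},{"roll":0.111},{"roll":0.111},{"roll":0.111},{"roll":0.111},{"roll":0.111},{"roll":0.11}]' 85
python3 -m handwheel '[{"tx":-10,"ty":6},{"tx":-20,"ty":12},{"tx":-28,"ty":16},{"tx":-28,"ty":16},{"tx":-28,"ty":16},{"tx":-28,"ty":16},{"tx":-28,"ty":16},{"tx":-28,"ty":16},{"tx":-28,"ty":16},{"tx":-28,"ty":16},{"tx":-28,"ty":16},{"tx":-28,"ty":16}]'
python3 -m handwheel '[{"tx":-28,"ty":16},{"tx":-28,"ty":16},{"tx":-28,"ty":16},{"tx":-28,"ty":16},{"tx":-28,"ty":16},{"tx":-28,"ty":16},{"tx":-10,"ty":4},{},{}]'
python3 go.py 615 278.5 25
```

```text
t 0.1 p [153.1 605.4 230.2] heading 75.8 tilt z [-7.0e-04 -1.7e-03 -1.0e+00] open 85.5 grip 0.0 F [-0.3 -0.3  0.4] q [ 1.2   0.05  1.61 -0.    1.48 -0.12]
roll 0.887 then tool shift at same height [-4.915e+02  2.805e+02  3.000e-01]$[0]: bad value
$[0]: bad value
$[0]: bad value
```

```bash
python3 -m handwheel '[{"tx":0,"ty":0,"tz":0,"roll":0.111},{"tx":0,"ty":0,"tz":0,"roll":0.111},{"tx":0,"ty":0,"tz":0,"roll":0.111},{"tx":0,"ty":0,"tz":0,"roll":0.111},{"tx":0,"ty":0,"tz":0,"roll":0.111},{"tx":0,"ty":0,"tz":0,"roll":0.111},{"tx":0,"ty":0,"tz":0,"roll":0.111},{"tx":0,"ty":0,"tz":0,"roll":0.11}]' 85
python3 go.py 615 278.5 25
```

```text
t: 0.77
tool_pos: [0.1531, 0.6056, 0.2306]
tool_rot: [1.696, 2.644, -0.002]
contact_force: [0.3, 0.4, 0.5]
opening: 0.0849
grip_force: 0.0
t 0.77 p [153.1 605.6 230.6] heading 24.67 tilt z [-5.0e-04 -1.1e-03 -1.0e+00] open 84.9 grip 0.0 F [0.3 0.4 0.5] q [1.2  0.05 1.61 0.   1.48 0.77]
roll -0.006 then tool shift at same height [-4.916e+02  2.804e+02  2.000e-01]
```

```bash
python3 -m handwheel '[{"tx":-12,"ty":7,"tz":0,"roll":0},{"tx":-24,"ty":14,"tz":0,"roll":0},{"tx":-30,"ty":17,"tz":0,"roll":0},{"tx":-30,"ty":17,"tz":0,"roll":0},{"tx":-30,"ty":17,"tz":0,"roll":0},{"tx":-30,"ty":17,"tz":0,"roll":0},{"tx":-30,"ty":17,"tz":0,"roll":0},{"tx":-30,"ty":17,"tz":0,"roll":0},{"tx":-30,"ty":17,"tz":0,"roll":0},{"tx":-30,"ty":17,"tz":0,"roll":0},{"tx":-30,"ty":17,"tz":0,"roll":0},{"tx":-30,"ty":17,"tz":0,"roll":0}]' && python3 -m handwheel '[{"tx":-30,"ty":17,"tz":0,"roll":0},{"tx":-30,"ty":17,"tz":0,"roll":0},{"tx":-30,"ty":17,"tz":0,"roll":0},{"tx":-30,"ty":17,"tz":0,"roll":0},{"tx":-24,"ty":14,"tz":0,"roll":0},{"tx":-12,"ty":7,"tz":0,"roll":0},{"tx":0,"ty":0,"tz":0,"roll":0},{"tx":0,"ty":0,"tz":0,"roll":0}]'
python3 go.py 615 278.5 25
python3 - <<'E'
from station import ctrl,optics
import numpy as np,cv2
from scipy.spatial.transform import Rotation as R
o=ctrl.get_obs();p,d=optics.get_image("wrist");cv2.imwrite("pics/w1.png",p[:,:,::-1])
c=optics.camera_params("wrist");K=c["mtx"];E=np.eye(4);E[:3,:3]=R.from_rotvec(o["tool_rot"]).as_matrix();E[:3,3]=o["tool_pos"];E=E@c["tool_from_camera"]
v,u=np.mgrid[:480,:640];d=cv2.medianBlur(d,3)
P=np.stack([(u-K[0,2])/K[0,0]*d,(v-K[1,2])/K[0,0]*d,d],-1)@E[:3,:3].T+E[:3,3]
from h import rect
z=P[...,2];print("bench",np.median(z[abs(z)<.01])*1000)
m=((abs(z-.05)<.005)&(np.linalg.norm(P[...,:2]-[.615,.2785],axis=2)<.05)).astype(np.uint8)
_,L,st,cc=cv2.connectedComponentsWithStats(m);m=L==1+np.argmax(st[1:,4]);print(rect(P[m][:,:2]),np.median(z[m])*1000,cc)
E
```

```text
t: 1.77
tool_pos: [0.4697, 0.3797, 0.2309]
tool_rot: [1.685, 2.651, -0.001]
contact_force: [1.0, 0.8, -1.2]
opening: 0.0846
grip_force: 0.0
t: 2.43
tool_pos: [0.6147, 0.2776, 0.2308]
tool_rot: [-1.688, -2.648, 0.001]
contact_force: [-0.4, 0.3, -0.1]
opening: 0.0855
grip_force: 0.0
t 2.43 p [614.7 277.6 230.8] heading 24.99 tilt z [-1.4e-03  1.0e-04 -1.0e+00] open 85.5 grip 0.0 F [-0.4  0.3 -0.1] q [ 0.31  0.17  1.49  0.    1.49 -0.12]
roll -0.0 then tool shift at same height [ 0.7  0.7 -0. ]
bench -0.670509896425614
[615.  278.8  65.5  27.6 -65.2] 49.223428847126605 [[319.50697664 239.67093172]
 [318.6128494  217.76428869]]
```

View pics/w1.png

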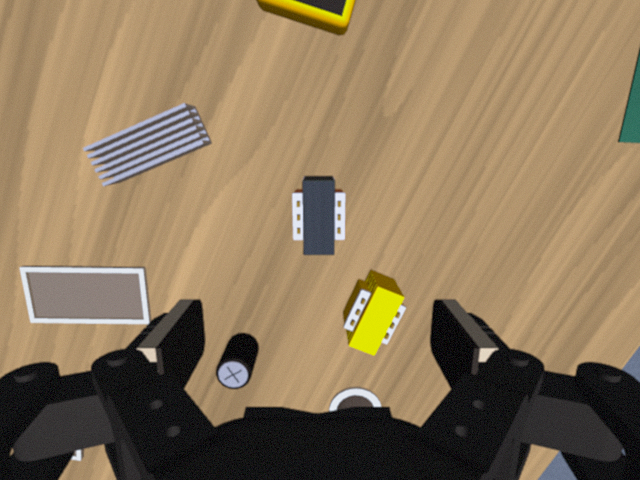

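The wrist view shows the dark transformer at (319,217), lined up with the fingers; the yellow one at (375,313) is clear of them. Wrist depth confirms its position to 0.5 mm.

```bash
python3 -m handwheel '[{"tx":0.7,"ty":0.7,"tz":15,"roll":0},{"tx":0,"ty":0,"tz":30,"roll":0},{"tx":0,"ty":0,"tz":35,"roll":0},{"tx":0,"ty":0,"tz":35,"roll":0},{"tx":0,"ty":0,"tz":30,"roll":0},{"tx":0,"ty":0,"tz":25,"roll":0},{"tx":0,"ty":0,"tz":20,"roll":0},{"tx":0,"ty":0,"tz":15,"roll":0},{"tx":0,"ty":0,"tz":10,"roll":0},{"tx":0,"ty":0,"tz":8,"roll":0},{"tx":0,"ty":0,"tz":0,"roll":0},{"tx":0,"ty":0,"tz":0,"roll":0}]'
python3 -m handwheel '[{"tx":0,"ty":0,"tz":0,"roll":0},{"tx":0,"ty":0,"tz":0,"roll":0},{"tx":0,"ty":0,"tz":0,"roll":0},{"tx":0,"ty":0,"tz":0,"roll":0},{"tx":0,"ty":0,"tz":0,"roll":0},{"tx":0,"ty":0,"tz":0,"roll":0},{"tx":0,"ty":0,"tz":0,"roll":0},{"tx":0,"ty":0,"tz":0,"roll":0},{"tx":0,"ty":0,"tz":0,"roll":0},{"tx":0,"ty":0,"tz":0,"roll":0}]' 30 45
```

```text
t: 3.48
tool_pos: [0.6155, 0.2795, 0.0089]
tool_rot: [1.688, 2.649, 0.001]
contact_force: [0.6, 0.1, 0.3]
opening: 0.0849
grip_force: 0.0
t: 4.32
tool_pos: [0.616, 0.2793, 0.0097]
tool_rot: [1.688, 2.648, 0.002]
contact_force: [-1.5, -0.5, 6.8]
opening: 0.0451
grip_force: 49.2
```

```bash
python3 -m handwheel '[{"tx":0,"ty":0,"tz":-3,"roll":0},{"tx":0,"ty":0,"tz":-8,"roll":0},{"tx":0,"ty":0,"tz":-15,"roll":0},{"tx":0,"ty":0,"tz":-20,"roll":0},{"tx":0,"ty":0,"tz":-20,"roll":0},{"tx":0,"ty":0,"tz":-20,"roll":0},{"tx":0,"ty":0,"tz":-15,"roll":0},{"tx":0,"ty":0,"tz":-8,"roll":0},{"tx":0,"ty":0,"tz":-3,"roll":0},{"tx":0,"ty":0,"tz":0,"roll":0.079},{"tx":0,"ty":0,"tz":0,"roll":0.078},{"tx":0,"ty":0,"tz":0,"roll":0}]'
python3 go.py 440.5 -77 16
```

```text
t: 5.32
tool_pos: [0.6143, 0.2788, 0.1188]
tool_rot: [-1.892, -2.506, 0.003]
contact_force: [-0.9, -0.1, -4.6]
opening: 0.0451
grip_force: 48.2
t 5.32 p [614.3 278.8 118.8] heading 15.91 tilt z [-2.5e-03 -8.0e-04 -1.0e+00] open 45.1 grip 48.2 F [-0.9 -0.1 -4.6] q [0.32 0.26 1.58 0.   1.31 0.04]
roll -0.002 then tool shift at same height [-294.1 -265.1    0.7]
```

```bash
python3 -m handwheel '[{"tx":-8,"ty":-7.2,"tz":0,"roll":0},{"tx":-16,"ty":-14.4,"tz":0,"roll":0},{"tx":-23,"ty":-20.7,"tz":0,"roll":0},{"tx":-23,"ty":-20.7,"tz":0,"roll":0},{"tx":-23,"ty":-20.7,"tz":0,"roll":0},{"tx":-23,"ty":-20.7,"tz":0,"roll":0},{"tx":-23,"ty":-20.7,"tz":0,"roll":0},{"tx":-23,"ty":-20.7,"tz":0,"roll":0},{"tx":-23,"ty":-20.7,"tz":0,"roll":0},{"tx":-23,"ty":-20.7,"tz":0,"roll":0},{"tx":-23,"ty":-20.7,"tz":0,"roll":0},{"tx":-23,"ty":-20.7,"tz":0,"roll":0}]' && python3 -m handwheel '[{"tx":-20,"ty":-18,"tz":0,"roll":0},{"tx":-13,"ty":-12,"tz":0,"roll":0},{"tx":-7,"ty":-6.5,"tz":0,"roll":0},{"tx":0,"ty":0,"tz":0,"roll":0},{"tx":0,"ty":0,"tz":0,"roll":0},{"tx":0,"ty":0,"tz":0,"roll":0}]'
python3 go.py 440.5 -77 16
python3 - <<'E'
from station import optics
import cv2
cv2.imwrite("pics/s2.png",optics.get_image("scene")[0][120:360,200:520,::-1])
E
```

```text
t: 6.32
tool_pos: [0.4636, -0.0293, 0.1196]
tool_rot: [-1.888, -2.51, 0.001]
contact_force: [0.9, -1.1, -3.3]
opening: 0.0454
grip_force: 48.1
t: 6.82
tool_pos: [0.4414, -0.0759, 0.1202]
tool_rot: [-1.889, -2.51, -0.001]
contact_force: [-0.7, -0.3, -4.7]
opening: 0.0456
grip_force: 48.0
t 6.82 p [441.4 -75.9 120.2] heading 16.05 tilt z [-0.e+00  5.e-04 -1.e+00] open 45.6 grip 48.0 F [-0.7 -0.3 -4.7] q [-0.34 -0.3   2.12  0.    1.32 -0.62]
roll 0.001 then tool shift at same height [-0.8 -1.2 -0. ]
```

View pics/s2.png

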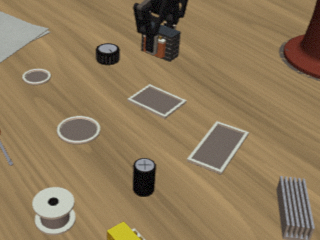

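The transformer is held upright (160,45 in the crop, from the scene view), in line above its tray. Lowering.

```bash
python3 -m handwheel '[{"tx":-0.8,"ty":-1.2,"tz":8,"roll":0},{"tx":0,"ty":0,"tz":15,"roll":0},{"tx":0,"ty":0,"tz":20,"roll":0},{"tx":0,"ty":0,"tz":20,"roll":0},{"tx":0,"ty":0,"tz":17,"roll":0},{"tx":0,"ty":0,"tz":12,"roll":0},{"tx":0,"ty":0,"tz":8,"roll":0},{"tx":0,"ty":0,"tz":4,"roll":0},{"tx":0,"ty":0,"tz":2,"roll":0},{"tx":0,"ty":0,"tz":1,"roll":0},{"tx":0,"ty":0,"tz":0,"roll":0},{"tx":0,"ty":0,"tz":0,"roll":0}]'
python3 -m handwheel '[{"tx":0,"ty":0,"tz":1,"roll":0},{"tx":0,"ty":0,"tz":0,"roll":0},{"tx":0,"ty":0,"tz":0,"roll":0}]'
```

```text
t: 7.87
tool_pos: [0.4412, -0.0779, 0.0142]
tool_rot: [1.89, 2.508, 0.001]
contact_force: [0.0, -0.8, -3.4]
opening: 0.0452
grip_force: 47.9
t: 8.12
tool_pos: [0.4406, -0.0777, 0.0126]
tool_rot: [1.891, 2.508, 0.0]
contact_force: [1.1, -0.6, -4.5]
opening: 0.0452
grip_force: 47.9
```

```bash
python3 -m handwheel '[{"tx":0,"ty":0,"tz":0.7,"roll":0},{"tx":0,"ty":0,"tz":0,"roll":0},{"tx":0,"ty":0,"tz":0,"roll":0}]';python3 -m handwheel '[{"tx":0,"ty":0,"tz":0.7,"roll":0},{"tx":0,"ty":0,"tz":0,"roll":0},{"tx":0,"ty":0,"tz":0,"roll":0}]'
```

```text
t: 8.37
tool_pos: [0.4405, -0.0777, 0.0117]
tool_rot: [1.891, 2.508, 0.0]
contact_force: [0.6, 0.4, -4.5]
opening: 0.0456
grip_force: 48.2
t: 8.62
tool_pos: [0.4405, -0.0777, 0.0117]
tool_rot: [-1.891, -2.509, 0.0]
contact_force: [-4.6, 0.2, 6.2]
opening: 0.0452
grip_force: 49.2
```

Contact felt on the tray floor; releasing and rising, then turning toward the heat sink.

```bash
python3 -m handwheel '[{"tx":0,"ty":0,"tz":0,"roll":0},{"tx":0,"ty":0,"tz":0,"roll":0},{"tx":0,"ty":0,"tz":0,"roll":0},{"tx":0,"ty":0,"tz":0,"roll":0},{"tx":0,"ty":0,"tz":0,"roll":0},{"tx":0,"ty":0,"tz":0,"roll":0}]' 70
python3 -m handwheel '[{"tx":0,"ty":0,"tz":-5,"roll":0},{"tx":0,"ty":0,"tz":-15,"roll":0},{"tx":0,"ty":0,"tz":-25,"roll":0},{"tx":0,"ty":0,"tz":-35,"roll":0},{"tx":0,"ty":0,"tz":-35,"roll":0},{"tx":0,"ty":0,"tz":-20,"roll":0},{"tx":0,"ty":0,"tz":-10,"roll":0},{"tx":0,"ty":0,"tz":0,"roll":0},{"tx":0,"ty":0,"tz":0,"roll":0}]'
python3 go.py 449 270 137
```

```text
t: 9.12
tool_pos: [0.4405, -0.0777, 0.0109]
tool_rot: [1.891, 2.509, 0.0]
contact_force: [0.3, 0.4, -0.9]
opening: 0.0702
grip_force: 0.0
t: 9.87
tool_pos: [0.4401, -0.0775, 0.1554]
tool_rot: [-1.891, -2.509, 0.0]
contact_force: [0.5, 0.3, 0.1]
opening: 0.0699
grip_force: 0.0
t 9.87 p [440.1 -77.5 155.4] heading 15.99 tilt z [-4.e-04  1.e-04 -1.e+00] open 69.9 grip 0.0 F [0.5 0.3 0.1] q [-0.34 -0.34  2.09 -0.    1.39 -0.62]
roll 1.03 then tool shift at same height [ 260.2 -230.5    0. ]
```

```bash
python3 -m handwheel '[{"tx":0,"ty":0,"tz":0,"roll":0.1},{"tx":0,"ty":0,"tz":0,"roll":0.12},{"tx":0,"ty":0,"tz":0,"roll":0.12},{"tx":0,"ty":0,"tz":0,"roll":0.12},{"tx":0,"ty":0,"tz":0,"roll":0.12},{"tx":0,"ty":0,"tz":0,"roll":0.12},{"tx":0,"ty":0,"tz":0,"roll":0.12},{"tx":0,"ty":0,"tz":0,"roll":0.12},{"tx":0,"ty":0,"tz":0,"roll":0.09}]'
python3 -m handwheel '[{"tx":12,"ty":-10.5,"tz":0,"roll":0},{"tx":24,"ty":-21,"tz":0,"roll":0},{"tx":26,"ty":-23,"tz":0,"roll":0},{"tx":26,"ty":-23,"tz":0,"roll":0},{"tx":26,"ty":-23,"tz":0,"roll":0},{"tx":26,"ty":-23,"tz":0,"roll":0},{"tx":26,"ty":-23,"tz":0,"roll":0},{"tx":26,"ty":-23,"tz":0,"roll":0},{"tx":26,"ty":-23,"tz":0,"roll":0},{"tx":24,"ty":-21,"tz":0,"roll":0},{"tx":18,"ty":-16,"tz":0,"roll":0},{"tx":0,"ty":0,"tz":0,"roll":0}]'
python3 -m handwheel '[{"tx":0,"ty":0,"tz":0,"roll":0},{"tx":0,"ty":0,"tz":0,"roll":0}]'
python3 go.py 449 270 137
cat > w.py <<'E'
# wrist view: x y (mm) top z (mm) radius(mm): rectangle of the top face seen in depth
import sys,numpy as np,cv2
from station import ctrl,optics
from scipy.spatial.transform import Rotation as R
from h import rect
x,y,h,r=[float(a)/1000 for a in sys.argv[1:5]]
o=ctrl.get_obs();p,d=optics.get_image("wrist")
if len(sys.argv)>5: cv2.imwrite(sys.argv[5],p[:,:,::-1])
c=optics.camera_params("wrist");K=c["mtx"];E=np.eye(4);E[:3,:3]=R.from_rotvec(o["tool_rot"]).as_matrix();E[:3,3]=o["tool_pos"];E=E@c["tool_from_camera"]
v,u=np.mgrid[:480,:640];d=cv2.medianBlur(d,3)
P=np.stack([(u-K[0,2])/K[0,0]*d,(v-K[1,2])/K[0,0]*d,d],-1)@E[:3,:3].T+E[:3,3]
z=P[...,2];print("bench",round(np.median(z[abs(z)<.01])*1000,1))
m=((abs(z-h)<.005)&(np.linalg.norm(P[...,:2]-[x,y],axis=2)<r)).astype(np.uint8)
m=cv2.morphologyEx(m,cv2.MORPH_CLOSE,np.ones((9,9)))&((abs(z-h)<.005)|(z<h)).astype(np.uint8)
_,L,st,cc=cv2.connectedComponentsWithStats(m);m=(L==1+np.argmax(st[1:,4]))&(abs(z-h)<.005);print("rect",rect(P[m][:,:2]),"z",round(np.median(z[m])*1000,1))
E
python3 w.py 449 270 31 70
```

```text
t: 10.62
tool_pos: [0.4387, -0.0771, 0.1527]
tool_rot: [-2.881, -1.243, 0.006]
contact_force: [0.4, -0.0, 0.0]
opening: 0.07
grip_force: 0.0
t: 11.62
tool_pos: [0.4481, 0.2719, 0.1528]
tool_rot: [-2.877, -1.257, 0.007]
contact_force: [0.8, 1.0, 0.0]
opening: 0.0701
grip_force: 0.0
t: 11.78
tool_pos: [0.4489, 0.2682, 0.1536]
tool_rot: [2.881, 1.252, -0.006]
contact_force: [0.3, -0.4, 0.3]
opening: 0.0704
grip_force: 0.0
t 11.78 p [448.9 268.2 153.6] heading -43.02 tilt z [-0.0036 -0.002  -1.    ] open 70.4 grip 0.0 F [ 0.3 -0.4  0.3] q [ 0.4  -0.13  1.92 -0.    1.35  1.15]
roll -0.0 then tool shift at same height [ 1.4 -1.2 -0. ]
bench -0.7
rect [448.7 269.1  99.6  36.1  46.9] z 29.0
```

```bash
python3 -m handwheel '[{"tx":0.7,"ty":-0.7,"tz":15,"roll":0},{"tx":0,"ty":0,"tz":25,"roll":0},{"tx":0,"ty":0,"tz":30,"roll":0},{"tx":0,"ty":0,"tz":25,"roll":0},{"tx":0,"ty":0,"tz":20,"roll":0},{"tx":0,"ty":0,"tz":15,"roll":0},{"tx":0,"ty":0,"tz":10,"roll":0},{"tx":0,"ty":0,"tz":5,"roll":0},{"tx":0,"ty":0,"tz":2,"roll":0},{"tx":0,"ty":0,"tz":0,"roll":0},{"tx":0,"ty":0,"tz":0,"roll":0}]'
python3 -m handwheel '[{"tx":0,"ty":0,"tz":0,"roll":0},{"tx":0,"ty":0,"tz":0,"roll":0},{"tx":0,"ty":0,"tz":0,"roll":0},{"tx":0,"ty":0,"tz":0,"roll":0},{"tx":0,"ty":0,"tz":0,"roll":0},{"tx":0,"ty":0,"tz":0,"roll":0},{"tx":0,"ty":0,"tz":0,"roll":0},{"tx":0,"ty":0,"tz":0,"roll":0}]' 25 35
```

```text
t: 12.75
tool_pos: [0.4509, 0.2702, 0.01]
tool_rot: [2.882, 1.251, 0.003]
contact_force: [0.1, 0.2, 1.2]
opening: 0.0697
grip_force: 0.0
t: 13.42
tool_pos: [0.4507, 0.2704, 0.0099]
tool_rot: [-2.881, -1.252, -0.002]
contact_force: [-0.2, 0.1, 5.6]
opening: 0.0354
grip_force: 37.9
```

```bash
python3 -m handwheel '[{"tx":0,"ty":0,"tz":0,"roll":0},{"tx":0,"ty":0,"tz":0,"roll":0},{"tx":0,"ty":0,"tz":0,"roll":0},{"tx":0,"ty":0,"tz":2,"roll":0},{"tx":0,"ty":0,"tz":1.5,"roll":0},{"tx":0,"ty":0,"tz":0,"roll":0},{"tx":0,"ty":0,"tz":0,"roll":0}]' 55
python3 -m handwheel '[{"tx":0,"ty":0,"tz":0,"roll":0},{"tx":0,"ty":0,"tz":0,"roll":0},{"tx":0,"ty":0,"tz":0,"roll":0},{"tx":0,"ty":0,"tz":0,"roll":0},{"tx":0,"ty":0,"tz":0,"roll":0},{"tx":0,"ty":0,"tz":0,"roll":0},{"tx":0,"ty":0,"tz":0,"roll":0},{"tx":0,"ty":0,"tz":0,"roll":0}]' 25 35
python3 -m handwheel '[{"tx":0,"ty":0,"tz":-3,"roll":0},{"tx":0,"ty":0,"tz":-8,"roll":0},{"tx":0,"ty":0,"tz":-15,"roll":0},{"tx":0,"ty":0,"tz":-18,"roll":0},{"tx":0,"ty":0,"tz":-18,"roll":0},{"tx":0,"ty":0,"tz":-10,"roll":0},{"tx":0,"ty":0,"tz":-5,"roll":0},{"tx":0,"ty":0,"tz":-3,"roll":0},{"tx":0,"ty":0,"tz":0,"roll":0},{"tx":0,"ty":0,"tz":0,"roll":0}]'
python3 go.py 435 94.5 114.3
```

```text
t: 14.0
tool_pos: [0.4497, 0.2699, 0.005]
tool_rot: [2.881, 1.252, -0.001]
contact_force: [-0.5, 0.2, -0.1]
opening: 0.0551
grip_force: 0.0
t: 14.67
tool_pos: [0.4502, 0.2701, 0.0056]
tool_rot: [2.881, 1.252, 0.001]
contact_force: [0.3, 0.1, 0.6]
opening: 0.0354
grip_force: 36.4
t: 15.5
tool_pos: [0.4494, 0.2697, 0.0845]
tool_rot: [2.881, 1.252, -0.002]
contact_force: [-0.1, -0.6, -2.0]
opening: 0.0354
grip_force: 36.2
t 15.5 p [449.4 269.7  84.5] heading -43.03 tilt z [-1.4e-03 -6.0e-04 -1.0e+00] open 35.4 grip 36.2 F [-0.1 -0.6 -2. ] q [ 0.4  -0.05  1.97 -0.    1.22  1.15]
roll 0.396 then tool shift at same height [-8.530e+01  1.538e+02  1.000e-01]
```

```bash
python3 -m handwheel '[{"tx":0,"ty":0,"tz":0,"roll":0.05},{"tx":0,"ty":0,"tz":0,"roll":0.1},{"tx":0,"ty":0,"tz":0,"roll":0.1},{"tx":0,"ty":0,"tz":0,"roll":0.1},{"tx":0,"ty":0,"tz":0,"roll":0.046},{"tx":0,"ty":0,"tz":0,"roll":0}]'
python3 -m handwheel '[{"tx":-4,"ty":8,"tz":0,"roll":0},{"tx":-9,"ty":16,"tz":0,"roll":0},{"tx":-14,"ty":25,"tz":0,"roll":0},{"tx":-14,"ty":25,"tz":0,"roll":0},{"tx":-14,"ty":25,"tz":0,"roll":0},{"tx":-14,"ty":25,"tz":0,"roll":0},{"tx":-11,"ty":20,"tz":0,"roll":0},{"tx":-5,"ty":10,"tz":0,"roll":0},{"tx":0,"ty":0,"tz":0,"roll":0},{"tx":0,"ty":0,"tz":0,"roll":0},{"tx":0,"ty":0,"tz":0,"roll":0}]'
python3 go.py 436 95 114.3
```

```text
t: 16.0
tool_pos: [0.4492, 0.2696, 0.084]
tool_rot: [3.071, 0.66, -0.004]
contact_force: [-0.3, -0.3, -0.9]
opening: 0.0353
grip_force: 36.1
t: 16.92
tool_pos: [0.4356, 0.0949, 0.0852]
tool_rot: [-3.071, -0.661, 0.001]
contact_force: [-0.0, 0.4, -0.9]
opening: 0.0356
grip_force: 36.2
t 16.92 p [435.6  94.9  85.2] heading -65.69 tilt z [-4.e-04  2.e-04 -1.e+00] open 35.6 grip 36.2 F [-0.   0.4 -0.9] q [ 0.05 -0.25  2.15  0.    1.25  1.19]
roll 0.0 then tool shift at same height [ 0.4  0.  -0. ]
```

```bash
python3 -m handwheel '[{"tx":0,"ty":0,"tz":6,"roll":0},{"tx":0,"ty":0,"tz":12,"roll":0},{"tx":0,"ty":0,"tz":18,"roll":0},{"tx":0,"ty":0,"tz":18,"roll":0},{"tx":0,"ty":0,"tz":12,"roll":0},{"tx":0,"ty":0,"tz":6,"roll":0},{"tx":0,"ty":0,"tz":3,"roll":0},{"tx":0,"ty":0,"tz":1,"roll":0},{"tx":0,"ty":0,"tz":0,"roll":0},{"tx":0,"ty":0,"tz":0,"roll":0}]'
python3 -m handwheel '[{"tx":0,"ty":0,"tz":0.8,"roll":0},{"tx":0,"ty":0,"tz":0,"roll":0},{"tx":0,"ty":0,"tz":0,"roll":0}]';python3 -m handwheel '[{"tx":0,"ty":0,"tz":0.7,"roll":0},{"tx":0,"ty":0,"tz":0,"roll":0},{"tx":0,"ty":0,"tz":0,"roll":0}]'
```

```text
t: 17.75
tool_pos: [0.4367, 0.0949, 0.0102]
tool_rot: [3.071, 0.661, 0.003]
contact_force: [0.4, -0.1, -1.5]
opening: 0.0355
grip_force: 36.2
t: 18.0
tool_pos: [0.4362, 0.0947, 0.0091]
tool_rot: [3.071, 0.661, 0.001]
contact_force: [0.1, 0.2, -1.4]
opening: 0.035
grip_force: 36.2
t: 18.25
tool_pos: [0.4358, 0.0947, 0.0079]
tool_rot: [-3.071, -0.661, 0.0]
contact_force: [0.5, 0.1, -0.3]
opening: 0.0352
grip_force: 36.2
```

```bash
python3 -m handwheel '[{"tx":0,"ty":0,"tz":0.6,"roll":0},{"tx":0,"ty":0,"tz":0,"roll":0},{"tx":0,"ty":0,"tz":0,"roll":0}]'
```

```text
t: 18.5
tool_pos: [0.436, 0.0947, 0.0075]
tool_rot: [3.071, 0.661, 0.0]
contact_force: [-1.1, -0.1, 1.6]
opening: 0.0353
grip_force: 36.4
```

```bash
python3 -m handwheel '[{"tx":0,"ty":0,"tz":0,"roll":0},{"tx":0,"ty":0,"tz":0,"roll":0},{"tx":0,"ty":0,"tz":0,"roll":0},{"tx":0,"ty":0,"tz":0,"roll":0},{"tx":0,"ty":0,"tz":0,"roll":0},{"tx":0,"ty":0,"tz":0,"roll":0}]' 65
python3 -m handwheel '[{"tx":0,"ty":0,"tz":-5,"roll":0},{"tx":0,"ty":0,"tz":-15,"roll":0},{"tx":0,"ty":0,"tz":-30,"roll":0},{"tx":0,"ty":0,"tz":-35,"roll":0},{"tx":0,"ty":0,"tz":-35,"roll":0},{"tx":0,"ty":0,"tz":-20,"roll":0},{"tx":0,"ty":0,"tz":-10,"roll":0},{"tx":0,"ty":0,"tz":0,"roll":0},{"tx":0,"ty":0,"tz":0,"roll":0}]'
python3 go.py 604.5 106.5
```

```text
t: 19.0
tool_pos: [0.4359, 0.0947, 0.0073]
tool_rot: [3.071, 0.661, 0.0]
contact_force: [0.1, -0.4, 0.2]
opening: 0.0651
grip_force: 0.0
t: 19.75
tool_pos: [0.4356, 0.0947, 0.1567]
tool_rot: [-3.071, -0.661, 0.001]
contact_force: [0.0, -0.4, 0.2]
opening: 0.0653
grip_force: 0.0
t 19.75 p [435.6  94.7 156.7] heading -65.72 tilt z [-4.e-04 -1.e-04 -1.e+00] open 65.3 grip 0.0 F [ 0.  -0.4  0.2] q [ 0.05 -0.34  2.09 -0.    1.39  1.19]
roll 0 then tool shift at same height [ 1.589e+02  5.870e+01 -1.000e-01]
```

```bash
python3 -m handwheel '[{"tx":12,"ty":4.5,"tz":0,"roll":0},{"tx":24,"ty":9,"tz":0,"roll":0},{"tx":30,"ty":11,"tz":0,"roll":0},{"tx":30,"ty":11,"tz":0,"roll":0},{"tx":30,"ty":11,"tz":0,"roll":0},{"tx":21,"ty":8,"tz":0,"roll":0},{"tx":12,"ty":4.2,"tz":0,"roll":0},{"tx":0,"ty":0,"tz":0,"roll":0},{"tx":0,"ty":0,"tz":0,"roll":0},{"tx":0,"ty":0,"tz":0,"roll":0}]'
python3 go.py 604.5 106.5; python3 w.py 604.5 106.5 52 30
```

```text
t: 20.58
tool_pos: [0.6032, 0.1065, 0.1551]
tool_rot: [-3.071, -0.661, 0.006]
contact_force: [0.5, -0.0, -0.2]
opening: 0.0648
grip_force: 0.0
t 20.58 p [603.2 106.5 155.1] heading -65.71 tilt z [-4.e-03 -2.e-04 -1.e+00] open 64.8 grip 0.0 F [ 0.5 -0.  -0.2] q [ 0.05  0.08  1.71 -0.    1.35  1.2 ]
roll 0 then tool shift at same height [ 1.2  0.5 -0. ]
bench -0.7
rect [604.1 105.9  34.4  33.9 -64.7] z 51.6
```

```bash
python3 -m handwheel '[{"tx":0.9,"ty":0.9,"tz":10,"roll":0},{"tx":0,"ty":0,"tz":20,"roll":0},{"tx":0,"ty":0,"tz":28,"roll":0},{"tx":0,"ty":0,"tz":28,"roll":0},{"tx":0,"ty":0,"tz":22,"roll":0},{"tx":0,"ty":0,"tz":18,"roll":0},{"tx":0,"ty":0,"tz":12,"roll":0},{"tx":0,"ty":0,"tz":7,"roll":0},{"tx":0,"ty":0,"tz":3,"roll":0},{"tx":0,"ty":0,"tz":0,"roll":0},{"tx":0,"ty":0,"tz":0,"roll":0},{"tx":0,"ty":0,"tz":0,"roll":0}]'
python3 -m handwheel '[{"tx":0,"ty":0,"tz":0,"roll":0},{"tx":0,"ty":0,"tz":0,"roll":0},{"tx":0,"ty":0,"tz":0,"roll":0},{"tx":0,"ty":0,"tz":0,"roll":0},{"tx":0,"ty":0,"tz":0,"roll":0},{"tx":0,"ty":0,"tz":0,"roll":0},{"tx":0,"ty":0,"tz":0,"roll":0},{"tx":0,"ty":0,"tz":0,"roll":0}]' 25 30
python3 -m handwheel '[{"tx":0,"ty":0,"tz":-3,"roll":0},{"tx":0,"ty":0,"tz":-8,"roll":0},{"tx":0,"ty":0,"tz":-15,"roll":0},{"tx":0,"ty":0,"tz":-22,"roll":0},{"tx":0,"ty":0,"tz":-22,"roll":0},{"tx":0,"ty":0,"tz":-15,"roll":0},{"tx":0,"ty":0,"tz":-10,"roll":0},{"tx":0,"ty":0,"tz":-5,"roll":0},{"tx":0,"ty":0,"tz":0,"roll":0},{"tx":0,"ty":0,"tz":0,"roll":0}]'
python3 go.py 601 -291
```

```text
t: 21.63
tool_pos: [0.6073, 0.1062, 0.0108]
tool_rot: [3.071, 0.661, 0.004]
contact_force: [-0.8, -0.2, -0.1]
opening: 0.065
grip_force: 0.0
t: 22.3
tool_pos: [0.6068, 0.1062, 0.0102]
tool_rot: [3.071, 0.661, 0.002]
contact_force: [-1.3, -0.3, 5.7]
opening: 0.0344
grip_force: 30.1
t: 23.13
tool_pos: [0.6055, 0.106, 0.1084]
tool_rot: [-3.071, -0.661, 0.002]
contact_force: [0.5, 0.2, -1.3]
opening: 0.0346
grip_force: 30.0
t 23.13 p [605.5 106.  108.4] heading -65.72 tilt z [-1.4e-03 -1.0e-04 -1.0e+00] open 34.6 grip 30.0 F [ 0.5  0.2 -1.3] q [ 0.05  0.13  1.74 -0.    1.27  1.2 ]
roll 0 then tool shift at same height [-167.4  360.1    0. ]
```

```bash
python3 -m handwheel '[{"tx":-4,"ty":9,"tz":0,"roll":0},{"tx":-8,"ty":18,"tz":0,"roll":0},{"tx":-12.5,"ty":27.2,"tz":0,"roll":0},{"tx":-12.5,"ty":27.2,"tz":0,"roll":0},{"tx":-12.5,"ty":27.2,"tz":0,"roll":0},{"tx":-12.5,"ty":27.2,"tz":0,"roll":0},{"tx":-12.5,"ty":27.2,"tz":0,"roll":0},{"tx":-12.5,"ty":27.2,"tz":0,"roll":0},{"tx":-12.5,"ty":27.2,"tz":0,"roll":0},{"tx":-12.5,"ty":27.2,"tz":0,"roll":0},{"tx":-12.5,"ty":27.2,"tz":0,"roll":0},{"tx":-12.5,"ty":27.2,"tz":0,"roll":0}]' && python3 -m handwheel '[{"tx":-12.5,"ty":27.2,"tz":0,"roll":0},{"tx":-9,"ty":19,"tz":0,"roll":0},{"tx":-5,"ty":10.5,"tz":0,"roll":0},{"tx":-2.5,"ty":5,"tz":0,"roll":0},{"tx":0,"ty":0,"tz":0,"roll":0},{"tx":0,"ty":0,"tz":0,"roll":0},{"tx":0,"ty":0,"tz":0,"roll":0}]'
python3 go.py 602.5 -291
```

```text
t: 24.13
tool_pos: [0.6028, -0.2246, 0.1076]
tool_rot: [-3.07, -0.66, 0.003]
contact_force: [0.2, -0.1, -1.3]
opening: 0.0343
grip_force: 30.1
t: 24.72
tool_pos: [0.6031, -0.2896, 0.1089]
tool_rot: [-3.07, -0.663, 0.001]
contact_force: [-0.6, -0.9, -1.0]
opening: 0.0344
grip_force: 30.1
t 24.72 p [ 603.1 -289.6  108.9] heading -65.64 tilt z [-6.e-04  8.e-04 -1.e+00] open 34.4 grip 30.1 F [-0.6 -0.9 -1. ] q [-0.56  0.25  1.6   0.    1.29  0.59]
roll 0 then tool shift at same height [-1.1  1.  -0. ]
```

```bash
python3 -m handwheel '[{"tx":-0.8,"ty":0.8,"tz":8,"roll":0},{"tx":0,"ty":0,"tz":15,"roll":0},{"tx":0,"ty":0,"tz":20,"roll":0},{"tx":0,"ty":0,"tz":20,"roll":0},{"tx":0,"ty":0,"tz":14,"roll":0},{"tx":0,"ty":0,"tz":9,"roll":0},{"tx":0,"ty":0,"tz":6,"roll":0},{"tx":0,"ty":0,"tz":3,"roll":0},{"tx":0,"ty":0,"tz":1,"roll":0},{"tx":0,"ty":0,"tz":0,"roll":0},{"tx":0,"ty":0,"tz":0,"roll":0},{"tx":0,"ty":0,"tz":0,"roll":0}]'
python3 -m handwheel '[{"tx":0,"ty":0,"tz":0.8,"roll":0},{"tx":0,"ty":0,"tz":0,"roll":0},{"tx":0,"ty":0,"tz":0,"roll":0}]';python3 -m handwheel '[{"tx":0,"ty":0,"tz":0.6,"roll":0},{"tx":0,"ty":0,"tz":0,"roll":0},{"tx":0,"ty":0,"tz":0,"roll":0}]'
```

```text
t: 25.72
tool_pos: [0.6034, -0.2925, 0.0145]
tool_rot: [3.07, 0.66, 0.002]
contact_force: [-1.1, -0.7, -0.1]
opening: 0.0343
grip_force: 30.1
t: 25.97
tool_pos: [0.6028, -0.2921, 0.0127]
tool_rot: [3.071, 0.661, 0.0]
contact_force: [-0.4, -1.0, -0.8]
opening: 0.0343
grip_force: 30.1
t: 26.22
tool_pos: [0.6029, -0.2921, 0.0122]
tool_rot: [3.071, 0.661, 0.0]
contact_force: [-1.1, 0.5, 1.3]
opening: 0.0343
grip_force: 30.2
```

```bash
python3 -m handwheel '[{"tx":0,"ty":0,"tz":0.5,"roll":0},{"tx":0,"ty":0,"tz":0,"roll":0},{"tx":0,"ty":0,"tz":0,"roll":0}]'
python3 -m handwheel '[{"tx":0,"ty":0,"tz":0,"roll":0},{"tx":0,"ty":0,"tz":0,"roll":0},{"tx":0,"ty":0,"tz":0,"roll":0},{"tx":0,"ty":0,"tz":0,"roll":0},{"tx":0,"ty":0,"tz":0,"roll":0},{"tx":0,"ty":0,"tz":0,"roll":0}]' 65
python3 -m handwheel '[{"tx":0,"ty":0,"tz":-5,"roll":0},{"tx":0,"ty":0,"tz":-15,"roll":0},{"tx":0,"ty":0,"tz":-30,"roll":0},{"tx":0,"ty":0,"tz":-35,"roll":0},{"tx":0,"ty":0,"tz":-35,"roll":0},{"tx":0,"ty":0,"tz":-20,"roll":0},{"tx":0,"ty":0,"tz":-5,"roll":0},{"tx":0,"ty":0,"tz":0,"roll":0},{"tx":0,"ty":0,"tz":0,"roll":0}]' 80
python3 go.py 429 -273.5
```

```text
t: 26.47
tool_pos: [0.6029, -0.2921, 0.0123]
tool_rot: [3.071, 0.661, 0.0]
contact_force: [-2.6, 0.8, 5.2]
opening: 0.0339
grip_force: 30.4
t: 26.97
tool_pos: [0.6027, -0.292, 0.0112]
tool_rot: [-3.071, -0.661, 0.0]
contact_force: [-0.6, -0.3, 0.4]
opening: 0.0653
grip_force: 0.0
t: 27.72
tool_pos: [0.6025, -0.2918, 0.1563]
tool_rot: [-3.071, -0.661, 0.0]
contact_force: [-0.6, -0.0, 0.0]
opening: 0.0801
grip_force: 0.0
t 27.72 p [ 602.5 -291.8  156.3] heading -65.72 tilt z [-2.e-04  1.e-04 -1.e+00] open 80.1 grip 0.0 F [-0.6 -0.   0. ] q [-0.56  0.21  1.57 -0.    1.36  0.58]
roll 0 then tool shift at same height [-150.6  -88.     0. ]
```

```bash
python3 -m handwheel '[{"tx":-12,"ty":-7,"tz":0,"roll":0},{"tx":-22,"ty":-13,"tz":0,"roll":0},{"tx":-26,"ty":-15,"tz":0,"roll":0},{"tx":-26,"ty":-15,"tz":0,"roll":0},{"tx":-26,"ty":-15,"tz":0,"roll":0},{"tx":-22,"ty":-13,"tz":0,"roll":0},{"tx":-12,"ty":-7,"tz":0,"roll":0},{"tx":-4.5,"ty":-3,"tz":0,"roll":0},{"tx":0,"ty":0,"tz":0,"roll":0},{"tx":0,"ty":0,"tz":0,"roll":0},{"tx":0,"ty":0,"tz":0,"roll":0}]'
python3 go.py 429 -273.5; python3 w.py 429 -273.5 28 35
```

```text
t: 28.63
tool_pos: [0.4299, -0.2736, 0.1559]
tool_rot: [-3.071, -0.661, 0.0]
contact_force: [0.3, 1.0, 0.2]
opening: 0.0798
grip_force: 0.0
t 28.63 p [ 429.9 -273.6  155.9] heading -65.69 tilt z [-4.e-04  6.e-04 -1.e+00] open 79.8 grip 0.0 F [0.3 1.  0.2] q [-0.71 -0.17  1.95  0.    1.36  0.43]
roll 0 then tool shift at same height [-0.8 -0.5  0. ]
bench -0.7
rect [ 428.7 -274.7   53.1   52.7   24.1] z 27.7
```

```bash
python3 -m handwheel '[{"tx":-1.3,"ty":0.2,"tz":10,"roll":0},{"tx":0,"ty":0,"tz":20,"roll":0},{"tx":0,"ty":0,"tz":28,"roll":0},{"tx":0,"ty":0,"tz":28,"roll":0},{"tx":0,"ty":0,"tz":22,"roll":0},{"tx":0,"ty":0,"tz":18,"roll":0},{"tx":0,"ty":0,"tz":12,"roll":0},{"tx":0,"ty":0,"tz":8,"roll":0},{"tx":0,"ty":0,"tz":3,"roll":0},{"tx":0,"ty":0,"tz":0,"roll":0},{"tx":0,"ty":0,"tz":0,"roll":0},{"tx":0,"ty":0,"tz":0,"roll":0}]'
python3 -m handwheel '[{"tx":0,"ty":0,"tz":0,"roll":0},{"tx":0,"ty":0,"tz":0,"roll":0},{"tx":0,"ty":0,"tz":0,"roll":0}]'
```

```text
t: 29.68
tool_pos: [0.4292, -0.2752, 0.0087]
tool_rot: [3.069, 0.66, 0.002]
contact_force: [0.9, 0.7, -0.7]
opening: 0.08
grip_force: 0.0
t: 29.93
tool_pos: [0.4286, -0.2747, 0.0081]
tool_rot: [3.07, 0.661, 0.001]
contact_force: [0.3, -1.3, 0.2]
opening: 0.0802
grip_force: 0.0
```

```bash
python3 -m handwheel '[{"tx":0,"ty":0,"tz":2.3,"roll":0},{"tx":0,"ty":0,"tz":0,"roll":0},{"tx":0,"ty":0,"tz":0,"roll":0}]'
python3 -m handwheel '[{"tx":0,"ty":0,"tz":0,"roll":0},{"tx":0,"ty":0,"tz":0,"roll":0},{"tx":0,"ty":0,"tz":0,"roll":0},{"tx":0,"ty":0,"tz":0,"roll":0},{"tx":0,"ty":0,"tz":0,"roll":0},{"tx":0,"ty":0,"tz":0,"roll":0},{"tx":0,"ty":0,"tz":0,"roll":0}]' 40 30
python3 -m handwheel '[{"tx":0,"ty":0,"tz":-3,"roll":0},{"tx":0,"ty":0,"tz":-8,"roll":0},{"tx":0,"ty":0,"tz":-15,"roll":0},{"tx":0,"ty":0,"tz":-22,"roll":0},{"tx":0,"ty":0,"tz":-22,"roll":0},{"tx":0,"ty":0,"tz":-15,"roll":0},{"tx":0,"ty":0,"tz":-10,"roll":0},{"tx":0,"ty":0,"tz":-5,"roll":0},{"tx":0,"ty":0,"tz":0,"roll":0},{"tx":0,"ty":0,"tz":0,"roll":0}]'
python3 go.py 617 -81.5
```

```text
t: 30.18
tool_pos: [0.4281, -0.2742, 0.0049]
tool_rot: [-3.071, -0.661, 0.0]
contact_force: [-0.3, -1.7, -0.5]
opening: 0.0797
grip_force: 0.0
t: 30.77
tool_pos: [0.4285, -0.2746, 0.0054]
tool_rot: [3.071, 0.661, 0.001]
contact_force: [1.5, -0.5, 2.9]
opening: 0.053
grip_force: 31.9
t: 31.6
tool_pos: [0.4278, -0.2741, 0.1044]
tool_rot: [-3.07, -0.661, 0.001]
contact_force: [0.0, -0.0, -1.5]
opening: 0.0529
grip_force: 31.8
t 31.6 p [ 427.8 -274.1  104.4] heading -65.72 tilt z [-8.e-04  7.e-04 -1.e+00] open 52.9 grip 31.8 F [ 0.  -0.  -1.5] q [-0.72 -0.11  2.   -0.    1.26  0.43]
roll 0 then tool shift at same height [251.6 -97.7  -0. ]
```

```bash
python3 -m handwheel '[{"tx":8,"ty":-3,"tz":0,"roll":0},{"tx":16,"ty":-6,"tz":0,"roll":0},{"tx":25,"ty":-10,"tz":0,"roll":0},{"tx":28,"ty":-11,"tz":0,"roll":0},{"tx":28,"ty":-11,"tz":0,"roll":0},{"tx":28,"ty":-11,"tz":0,"roll":0},{"tx":28,"ty":-11,"tz":0,"roll":0},{"tx":28,"ty":-11,"tz":0,"roll":0},{"tx":25,"ty":-10,"tz":0,"roll":0},{"tx":20,"ty":-7.5,"tz":0,"roll":0},{"tx":11,"ty":-4,"tz":0,"roll":0},{"tx":6,"ty":-2,"tz":0,"roll":0}]'
python3 -m handwheel '[{"tx":0,"ty":0,"tz":0,"roll":0},{"tx":0,"ty":0,"tz":0,"roll":0},{"tx":0,"ty":0,"tz":0,"roll":0}]'
python3 go.py 617 -81.5
```

```text
t: 32.6
tool_pos: [0.6172, -0.0806, 0.1037]
tool_rot: [-3.07, -0.663, 0.003]
contact_force: [-0.8, -0.9, -0.5]
opening: 0.0531
grip_force: 31.8
t: 32.85
tool_pos: [0.6162, -0.0831, 0.1047]
tool_rot: [-3.072, -0.659, 0.002]
contact_force: [-0.4, -0.9, -0.7]
opening: 0.0531
grip_force: 31.8
t 32.85 p [616.2 -83.1 104.7] heading -65.78 tilt z [-1.1e-03 -1.0e-04 -1.0e+00] open 53.1 grip 31.8 F [-0.4 -0.9 -0.7] q [-0.25  0.15  1.72 -0.    1.27  0.89]
roll 0 then tool shift at same height [ 1.4 -1.1 -0. ]
```

```bash
python3 -m handwheel '[{"tx":0.6,"ty":-0.6,"tz":8,"roll":0},{"tx":0,"ty":0,"tz":15,"roll":0},{"tx":0,"ty":0,"tz":20,"roll":0},{"tx":0,"ty":0,"tz":20,"roll":0},{"tx":0,"ty":0,"tz":14,"roll":0},{"tx":0,"ty":0,"tz":9,"roll":0},{"tx":0,"ty":0,"tz":6,"roll":0},{"tx":0,"ty":0,"tz":3,"roll":0},{"tx":0,"ty":0,"tz":1,"roll":0},{"tx":0,"ty":0,"tz":0,"roll":0},{"tx":0,"ty":0,"tz":0,"roll":0},{"tx":0,"ty":0,"tz":0,"roll":0}]'
python3 -m handwheel '[{"tx":0,"ty":0,"tz":0.8,"roll":0},{"tx":0,"ty":0,"tz":0,"roll":0},{"tx":0,"ty":0,"tz":0,"roll":0}]';python3 -m handwheel '[{"tx":0,"ty":0,"tz":0.6,"roll":0},{"tx":0,"ty":0,"tz":0,"roll":0},{"tx":0,"ty":0,"tz":0,"roll":0}]';python3 -m handwheel '[{"tx":0,"ty":0,"tz":0.5,"roll":0},{"tx":0,"ty":0,"tz":0,"roll":0},{"tx":0,"ty":0,"tz":0,"roll":0}]'
```

```text
t: 33.85
tool_pos: [0.618, -0.0817, 0.0102]
tool_rot: [3.07, 0.661, 0.003]
contact_force: [-0.4, 0.3, -0.4]
opening: 0.0527
grip_force: 31.8
t: 34.1
tool_pos: [0.6173, -0.0815, 0.0085]
tool_rot: [3.071, 0.661, 0.0]
contact_force: [0.2, -0.2, -1.5]
opening: 0.0529
grip_force: 31.8
t: 34.35
tool_pos: [0.6172, -0.0815, 0.0076]
tool_rot: [-3.071, -0.661, 0.0]
contact_force: [0.4, -0.3, -1.6]
opening: 0.0528
grip_force: 31.8
t: 34.6
tool_pos: [0.6173, -0.0815, 0.0074]
tool_rot: [3.071, 0.661, 0.0]
contact_force: [-0.6, 0.4, 1.8]
opening: 0.0526
grip_force: 32.0
```

Contact felt. Releasing, rising and moving the arm out of the cameras' way.

```bash
python3 -m handwheel '[{"tx":0,"ty":0,"tz":0,"roll":0},{"tx":0,"ty":0,"tz":0,"roll":0},{"tx":0,"ty":0,"tz":0,"roll":0},{"tx":0,"ty":0,"tz":0,"roll":0},{"tx":0,"ty":0,"tz":0,"roll":0},{"tx":0,"ty":0,"tz":0,"roll":0}]' 75
python3 -m handwheel '[{"tx":0,"ty":0,"tz":-5,"roll":0},{"tx":0,"ty":0,"tz":-15,"roll":0},{"tx":0,"ty":0,"tz":-30,"roll":0},{"tx":0,"ty":0,"tz":-35,"roll":0},{"tx":0,"ty":0,"tz":-35,"roll":0},{"tx":0,"ty":0,"tz":-35,"roll":0},{"tx":0,"ty":0,"tz":-35,"roll":0},{"tx":0,"ty":0,"tz":-15,"roll":0},{"tx":0,"ty":0,"tz":0,"roll":0}]'
python3 go.py 430 370
```

```text
t: 35.1
tool_pos: [0.6173, -0.0815, 0.0072]
tool_rot: [3.071, 0.661, 0.0]
contact_force: [0.1, 0.4, 0.6]
opening: 0.0746
grip_force: 0.0
t: 35.85
tool_pos: [0.6202, -0.0822, 0.2198]
tool_rot: [3.066, 0.66, 0.016]
contact_force: [0.8, -0.7, 0.4]
opening: 0.0751
grip_force: 0.0
t 35.85 p [620.2 -82.2 219.8] heading -65.72 tilt z [ 0.0112 -0.0029 -0.9999] open 75.1 grip 0.0 F [ 0.8 -0.7  0.4] q [-0.25  0.05  1.63 -0.    1.45  0.9 ]
roll 0 then tool shift at same height [  12.7 -490.4   -3.5]
```

```bash
python3 -m handwheel '[{"tx":0,"ty":-15,"tz":0,"roll":0},{"tx":0,"ty":-35,"tz":0,"roll":0},{"tx":0,"ty":-35,"tz":0,"roll":0},{"tx":0,"ty":-35,"tz":0,"roll":0},{"tx":0,"ty":-35,"tz":0,"roll":0},{"tx":0,"ty":-35,"tz":0,"roll":0},{"tx":0,"ty":-35,"tz":0,"roll":0},{"tx":0,"ty":-35,"tz":0,"roll":0},{"tx":0,"ty":-35,"tz":0,"roll":0},{"tx":0,"ty":-35,"tz":0,"roll":0},{"tx":0,"ty":-35,"tz":0,"roll":0},{"tx":0,"ty":-35,"tz":0,"roll":0}]'
python3 -m handwheel '[{"tx":0,"ty":-35,"tz":0,"roll":0},{"tx":0,"ty":-35,"tz":0,"roll":0},{"tx":0,"ty":-25,"tz":0,"roll":0},{"tx":0,"ty":-10,"tz":0,"roll":0},{"tx":0,"ty":0,"tz":0,"roll":0},{"tx":0,"ty":0,"tz":0,"roll":0},{"tx":0,"ty":0,"tz":0,"roll":0}]'
python3 - <<'E'
from station import optics
from h import *
p,d=optics.get_image("top");cv2.imwrite("pics/top9.png",p[:,:,::-1])
q,_=optics.get_image("scene");cv2.imwrite("pics/sc9.png",q[:,:,::-1])
W=cloud("top",cv2.medianBlur(d,3));z=W[...,2]
for k,x,y,h,t in [("transformer",.4393,-.0777,.052,-73.9),("heatsink",.4334,.0938,.034,24.3),("capacitor",.5993,-.2926,.054,0),("dial",.6155,-.0824,.030,0)]:
    m=((abs(z-h)<.005)&(np.linalg.norm(W[...,:2]-[x,y],axis=2)<.065)).astype(np.uint8)
    if k=="heatsink": m=cv2.morphologyEx(m,cv2.MORPH_CLOSE,np.ones((3,3)))
    c=max(cv2.findContours(m,0,1)[0],key=cv2.contourArea)[:,0];hz=np.median(z[m>0])
    print(k,"z",round(hz*1000,1),rect(plane("top",c,hz)[:,:2]),"tray",x*1000,y*1000,t)
E
```

```text
t: 36.85
tool_pos: [0.4497, 0.2843, 0.2092]
tool_rot: [3.071, 0.661, -0.008]
contact_force: [0.8, 1.3, -0.8]
opening: 0.0748
grip_force: 0.0
t: 37.43
tool_pos: [0.4095, 0.3776, 0.2111]
tool_rot: [3.07, 0.659, -0.003]
contact_force: [0.1, 0.6, 0.3]
opening: 0.0749
grip_force: 0.0
transformer z 50.6 [440.  -78.6  66.3  28.2 -73.9] tray 439.3 -77.7 -73.9
heatsink z 29.1 [434.4  93.9  97.9  37.1  24.6] tray 433.40000000000003 93.8 24.3
capacitor z 52.6 [ 599.6 -293.3   33.6   32.3  -89.6] tray 599.3000000000001 -292.6 0
dial z 29.1 [ 6.165e+02 -8.190e+01  5.160e+01  5.110e+01  3.000e-01] tray 615.5 -82.4 0
```

View pics/top9.png

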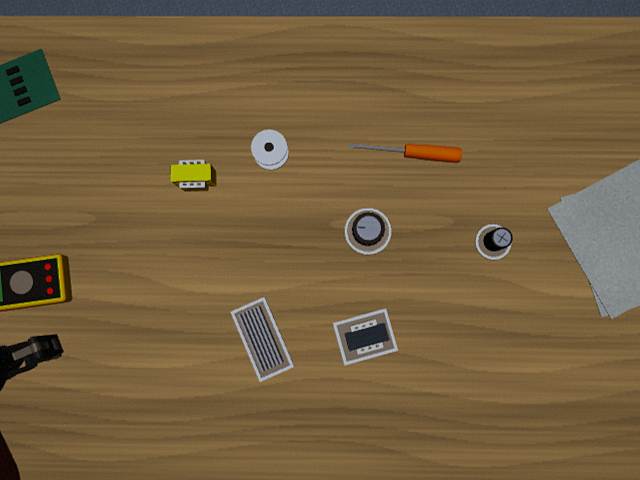

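View pics/sc9.png

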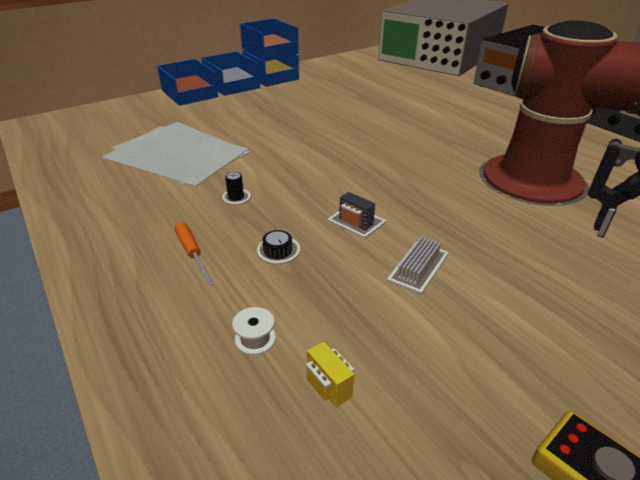

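All four parts are upright and within about 1 mm of their tray centres: top view transformer (366,336), heat sink (262,340), capacitor (495,240), dial (368,230). The reel, screwdriver and yellow look-alike have not moved, and the arm is clear.

```bash
python3 -c "
from station import ctrl
print(ctrl.finish_job())"
```

```text
the job is handed in; nothing more can be done
None
```

The job is handed in: the transformer, heat sink, capacitor and knob each stand upright and flat in their matching trays, within about 1 mm of centre, and the reel, screwdriver and yellow look-alike were not touched (about 38 s of the 122 s allowed).

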